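Clear the jammed pin feeder and reset its tripped lever

TASK

The pin feeder has jammed and tripped its switch: one of the two levers under the hood of the trip box stands half-way. With the drift from the stand, push the stuck pin down through the feeder's bore until it drops out underneath, and put the drift back upright and fully down in its stand. Then reset the tripped lever: push it fully off (down the slope) first, then throw it fully on (up the slope); leave the other lever on and the tin, vial and tape roll where they are.

Things in the scene. Friction and masses are not known exactly. Their poses are not given: they have to be found in the camera images.
- drift_center (a point): Steel drift (150 g, 111 mm tall), upright in its stand: a 14 mm rod 60 mm long with a tapered foot, above it a collar 34 mm across and 6 mm thick, then a dark round grip 20 mm across, 45 mm tall, with bright rings. This point: on the axis half-way up the grip, 88.5 mm above the rod's foot, 28.5 mm above the collar's underside. z is the drift's axis (up).
- drift_tip (a point): The centre of the foot of the drift's rod (its lowest point), on the axis.
- stand_hole (a point): Grey plastic stand of the drift, fixed, 60 x 60 x 75 mm tall, with a vertical chamfered 20 mm hole right through. This point is the centre of the hole's mouth, 75 mm above the worktop; the drift's collar rests on the stand's top there, its rod 60 mm down the hole.
- feeder_bore (a point): Centre of the mouth of the pin feeder's vertical 22 mm bore, in the top of its block, 94 mm above the worktop; z up, x to the motor behind. Spring plungers in the bore hold the pin; pushing it past them takes 10 to 15 N, and it is out once the drift's collar sits on the block (rod foot 60 mm below the mouth).
- feeder: Pin feeder, fixed: a grey block 70 x 100 mm and 36 mm thick, with the bore right through it, on two aluminium legs over a base tray 110 x 100 mm, 8 mm thick with a low lip; small black motor behind. 50 mm of open space under the block. Origin under the middle of the base, on the worktop, below the bore; x to the motor, z up.
- pin_center (a point): Stuck steel pin, 20 mm across, 22 mm long, 50 g, upright in the feeder's bore, its top about 2 mm below the block's top. This point is its centre. It only leaves downwards, and falls into the base tray.
- trip_pivot (a point): Where the tripped lever's hinge axis meets its sloped face, 86 mm above the worktop. Axes: x level, to the back of the box; y along the hinge axis; z up. Up the slope is (0.766, 0, 0.643), the face's outward normal (-0.643, 0, 0.766) in this frame. The face reaches 80 mm down and 74 mm up the slope from here; a cover plate on it is 3 mm proud.
- trip_box: Trip box, fixed: grey sheet-metal box 150 mm wide with two white wedge-shaped units side by side (hinges 64 mm apart), a lever on each, under a hood. The units' flat faces look up and to the front: the normal is 40 degrees from vertical. Which place has the tripped lever varies. Origin: on the worktop below the hinge axis, midway between the levers; x to the back, z up.
- hood_edge (a point): Middle of the lower front edge of the hood: a level sheet 150 mm wide, 250 mm above the worktop, from 11 mm in front of the hinge axis to the back wall 60 mm behind it. It overhangs the levers, so a tool pointing straight down cannot work them: come from the front, tilted about 40 degrees, along the face's normal. Axes as trip_pivot.
- trip_lever (a joint): Angle of the tripped lever: 0 = straight out of the face, -0.5 = fully off at its stop (leaning down the slope, to the front), +0.5 = fully on at its stop (up the slope, to the back). Starts near 0. It stays where it is left; pushing takes 3 to 10 N. Its latch takes only at the off stop: going on without having been fully off first does not count.
- trip_lever_tip (a point): The tripped lever, a black toggle standing 43 mm out of the face, 16 mm wide and 10 mm thick, with a 14 mm thick, 20 mm wide round cross bar at its end. This point is the middle of the cross bar, 40 mm from the hinge; it moves with the lever.
- fan_lever (a joint): Angle of the other lever, alike in shape and with the same values; it is on (about +0.48) and must stay so.
- fan_pivot (a point): Where the other lever's hinge axis meets its face; axes as trip_pivot.
- grease_tin: Bystander: round white tin, 53 mm across, 26 mm tall; origin at the centre of its underside.
- vial_1: Bystander: small cream vial with a white cap, 23 mm across, 48 mm tall; origin at the centre of its underside.
- tape_roll: Bystander: roll of tan tape lying flat, 104 mm across, 25 mm tall; origin at the centre of its underside.
Not all that is in view belongs to the job. Of the things shaped like the part that bears drift_center, the bare steel one is meant.

How it is judged (in metres and radians):
On the way, in this order (a step that is already met when the one before it is completed fails the run):
1. the pin has been pushed out below the block, with the drift's rod through the bore (z of pin_center in the frame of feeder_bore below -0.05 m and z of drift_tip in the frame of feeder_bore below -0.03 m and horizontal distance between drift_tip and feeder_bore below 0.012 m), for 0.1 s.
2. the drift stands upright in its stand again, fully down (horizontal distance between drift_tip and stand_hole below 0.01 m and z of drift_tip in the frame of stand_hole below -0.054 m and angle between drift_center's own z axis and vertical below 0.12 rad), for 0.1 s.
3. the tripped lever is fully off (below -0.45 rad) (value of joint trip_lever below -0.45 rad), for 0.1 s.
4. the lever is fully on (above 0.45 rad) (value of joint trip_lever above 0.45 rad), for 0.1 s.
At the end, for the whole second after the job is handed in: Pin out below the feeder (centre over 50 mm below the bore's mouth); drift upright (within 0.12 rad) in its stand, within 10 mm of the hole's centre, foot at least 54 mm down; tripped lever on (above 0.45 rad) after being fully off; other lever still on (above 0.4 rad) (all of step 2 and z of pin_center in the frame of feeder_bore below -0.05 m and value of joint trip_lever above 0.45 rad and value of joint fan_lever above 0.4 rad); the robot touches nothing.
It fails at once if the other lever is switched (below 0.25 rad) (value of joint fan_lever below 0.25 rad).
It fails at once if a bystander (tin, vial or tape roll) is shifted by more than 30 mm (distance of any of grease_tin, vial_1, tape_roll from where it was at the start of the episode above 0.03 m).
It also fails if it takes over 56 s, if anything falls off the work surface, if the arm or the gripper's body presses on something with over 40 N, if the wrist force passes 120 N, or if a joint passes its speed limit or range.

ROBOT

A 6-joint arm with a two-finger parallel gripper is mounted at the origin on a cart in front of the work surface, level with it; the furniture and walls round the work are solid. World frame = base frame: x ahead of the robot, y to its left, z up, the work surface at z = 0. Lengths are in mm, angles in degrees, forces in N, time in s.
With the tool pointing down it reaches from about 275 to 750 mm from the base axis. Payload 10.2 kg.
Tool frame: the origin (TCP) lies midway between the tips of the shut fingers; the grasp point (between the pads) lies 19 mm behind it; x points along the fingers, z is the direction in which the jaws open and shut, and the axes are right-handed (so a half turn about x gives the same grasp; the last joint's range is limited). The gripper opens to 85 mm and grips with 20 to 120 N. Pads are 22 mm wide; open, the fingers measure 114 mm over their backs; the gripper's body (76 mm by 85 mm) begins 54 mm behind the grasp point. The pads swing forward as they close: fully open they stand 13 mm farther back than shut.
Start: joints at [-83.216, 17.928, 85.812, -0, 76.261, -12.8], TCP at [175.959, -494.641, 231.294] pointing down, gripper open.
Joint ranges: [-168.41, 168.41], [-55.51, 124.54], [10.69, 146.95], [-70.63, 250.63], [1, 178], [-165.06, 165.06]. Speed limits (degrees/s): [136.94, 136.94, 172.46, 180, 180, 180].

INTERFACE

Orientations are given as [roll, pitch, yaw] about the fixed x, y, z axes, in that order (R = Rz(yaw) Ry(pitch) Rx(roll)).
In Python, from plant import r gives the robot as it stands. The module is installed in compiled form; this text tells all that it offers.
- The arm moves only by the tool apply_moves, never from a script. Its argument "moves" is a list of rows, each a list of 7 numbers: the shift along the tool's x, y, z in m, then the turn, a rotation vector about the tool's x, y, z in degrees, then the closure, from 0 (fully open) to 1 (shut). In form: [[dx, dy, dz, rx, ry, rz, jaw], ...]. A call has 1 to 20 rows; each row shifts and turns the pose as measured when the row begins, along the tool's axes as they then stand; what a row does not reach is not made up. A row lasts 1/10 s, in which the tool goes at most 50 mm and 8.59 degrees, less where a joint would pass 70% of its speed; a pose out of reach is approached as far as the arm can. A call with a gripper value outside its range is refused whole. The fingers move at their own pace and stop on an object; "force" is the grip in N (left out, the last holds). Time passes only in rows, so rows that do not move let the fingers close. It gives the time, the measured TCP pose, the force and the opening at its end, in the units of the state.
- r.read_state(): the state, without advancing time (a new reading comes with each control period).
- r.camera(name): name is "side" or "top" or "wrist"; returns a dict with "frame" (400x640x3 uint8, red, green, blue), "z_map" (400x640 float32, mm along the optical axis (not along the pixel's ray), 0 where there is no reading), "K" (3x3 intrinsics, pixels), "R" (3x3) and "t" (3): a world point X has camera coordinates R X + t. Camera axes: x right, y down, z forward; pixel columns grow to the right and rows downward; lengths in mm; the calibration is good to about 2 mm. A picture is of the moment at which its call begins.
- r.close_job(): hands the job in, once; it reports no verdict.
The state is a dict: "time": time; "joint_positions": joint angles; "dq": joint speeds; "joint_torque": joint torques, N m; "eef_pos": TCP position; "tool_rot": TCP orientation; "ft_force": force on the tool from outside, world axes, zero at the start; "wrist_torque": the same for the moment, N m; "width": opening from 0.0 (shut) to 1.0 (fully open).
Only numpy, scipy, OpenCV 4.12 (cv2) and the standard library are available. Lean on these libraries where they do the work, as an engineer would, in place of code of your own. Each camera call takes 0.05 s, during which the arm holds its last target. There are 200 camera calls.

## Working session

There is one attempt and no reset: what is moved stays moved. The work goes in short steps, Python scripts to look and compute and a tool call to move; the robot and the scene stay as the last step left them, time stands still between calls to the robot, and variables do not carry over. Pictures are saved under pics/ and viewed, about 8 in all and at most 12, crops included, and the job is handed in when it is done.

Besides the shell and the picture viewer there is one more tool, called after "Call:" as name(argument=value, ...), one argument or row to a line, values as JSON. apply_moves: Moves the arm, as the interface text tells. Its arguments: {"type":"object","properties":{"moves":{"type":"array"},"force":{"type":"number"}},"required":["moves"]}

```bash
mkdir -p pics; cat > h.py <<'E'
import numpy as np, cv2
from plant import r
def shot(n,save=None):
    c=r.camera(n)
    if save: cv2.imwrite('pics/'+save,c['frame'][:,:,::-1])
    return c
def pts(c):
    h,w=c['z_map'].shape; u,v=np.meshgrid(np.arange(w),np.arange(h)); z=c['z_map']
    P=np.stack([u,v,np.ones_like(u)],-1)@np.linalg.inv(c['K']).T*z[...,None]
    return (P-c['t'])@c['R']
E
python3 - <<'E'
from h import *
a=shot('side');b=shot('top')
for n,c in(('side',a),('top',b)):
    cv2.imwrite('pics/%s0.png'%n,c['frame'][:,:,::-1]); np.savez(n+'0',**c)
    print(n,c['K'][0,0],-c['R'].T@c['t'],c['R'][2])
print(r.read_state())
E
```

```text
side 444.612041187975 [-42.19215311 914.15465529 803.9209486 ] [ 0.47205679 -0.70901913 -0.52388383]
top 367.6312100719729 [ 381.24505131   75.86495719 1270.54481692] [ 0.13529835  0.00745787 -0.99077683]
{'time': 0.1, 'joint_positions': array([-8.32140122e+01,  1.79559191e+01,  8.58484154e+01,  3.55366434e-04,
        7.62599901e+01, -1.27995592e+01]), 'dq': array([-0.1537406 , -0.04614829, -0.08492996, -0.03057539, -0.00235715,
        0.03131542]), 'joint_torque': array([ 2.52109159e-03, -4.12899864e+01, -2.60138762e+01, -1.79336971e-04,
        3.07272756e-03,  2.26153198e-06]), 'eef_pos': array([ 175.95370262, -494.40548997,  230.80330309]), 'tool_rot': array([166.89305086,  89.93567455,  96.47851331]), 'ft_force': array([-0.65955138, -0.03218128, -0.23060513]), 'wrist_torque': array([-0.04581643, -0.0126318 ,  0.00112856]), 'width': 0.9981440353075062}
```

View pics/side0.png

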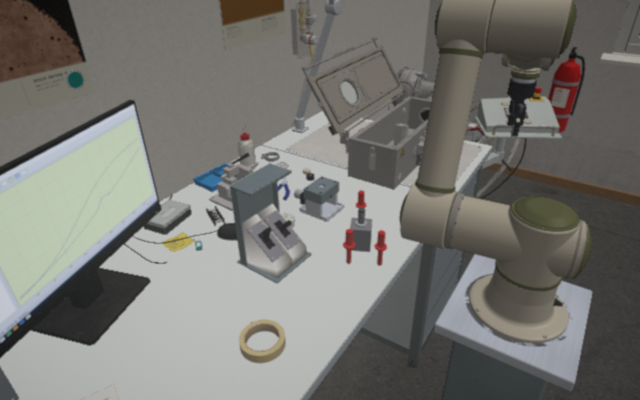

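View pics/top0.png

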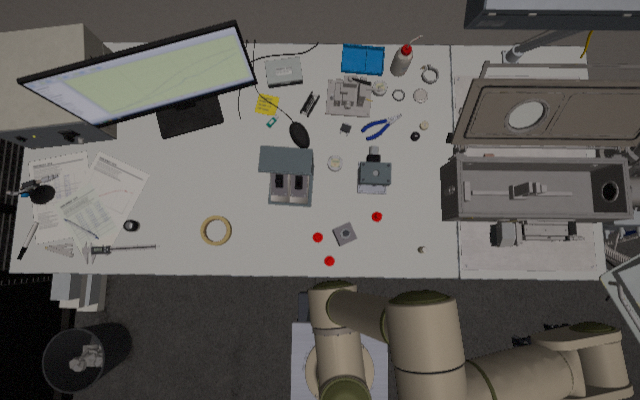

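```bash
python3 - <<'E'
from h import *
a=np.load('side0.npz');b=np.load('top0.npz')
A=cv2.resize(a['frame'][150:285,210:410],None,fx=4,fy=4,interpolation=cv2.INTER_CUBIC)
B=cv2.resize(b['frame'][135:275,240:440],None,fx=4,fy=4,interpolation=cv2.INTER_CUBIC)
cv2.imwrite('pics/cA.png',A[:,:,::-1]);cv2.imwrite('pics/cB.png',B[:,:,::-1])
P=pts(b)
for u,v in[(345,233),(337,233),(351,240),(377,216),(318,237),(329,260),(374,175),(362,168),(388,182),(335,162),(285,160),(285,183),(216,230),(300,200),(270,200)]:print(u,v,P[v,u].round())
E
```

```text
345 233 [442.  -9. 125.]
337 233 [444.  13.  73.]
351 240 [422. -32.  73.]
377 216 [ 497. -111.  110.]
318 237 [429.  75. 111.]
329 260 [358.  40. 116.]
374 175 [ 633. -105.   95.]
362 168 [656. -66.  94.]
388 182 [ 610. -150.   96.]
335 162 [692.  19.  26.]
285 160 [639. 171. 255.]
285 183 [605. 185.  85.]
216 230 [453. 427.   2.]
300 200 [556. 138.  36.]
270 200 [559. 243.   6.]
```

View pics/cA.png

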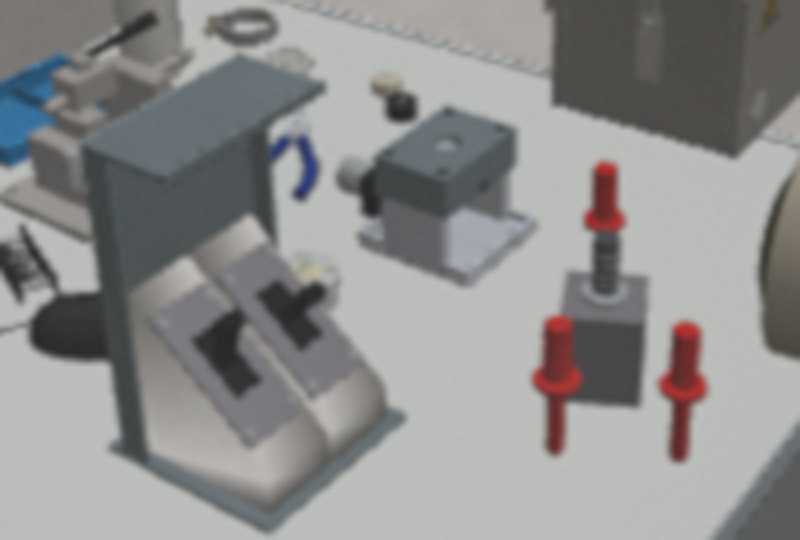

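View pics/cB.png

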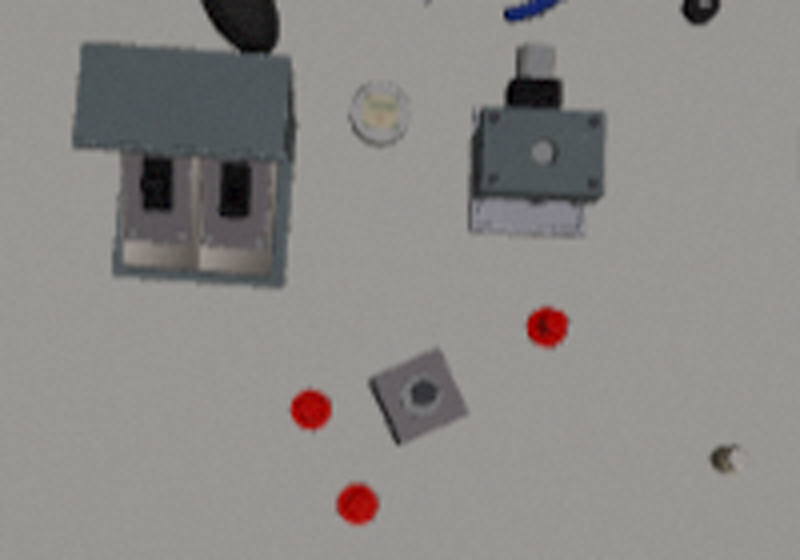

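```bash
cat >> h.py <<'E'
def rect(P,lo,hi,box):
    m=(P[...,2]>lo)&(P[...,2]<hi)&(P[...,0]>box[0])&(P[...,0]<box[1])&(P[...,1]>box[2])&(P[...,1]<box[3])
    Q=P[m]; 
    return cv2.minAreaRect(Q[:,:2].astype(np.float32)),Q.mean(0).round(1),len(Q),Q
E
python3 - <<'E'
from h import *
for n in('side','top'):
    P=pts(np.load(n+'0.npz'))
    for nm,lo,hi,b in[('hood',240,262,(540,760,90,280)),('feeder',86,102,(560,720,-180,-30)),('stand',68,82,(390,490,-60,40)),('drift',100,140,(400,480,-50,30)),('tin',18,34,(640,740,-20,60)),('red1',50,140,(470,530,-140,-80)),('red2',60,140,(390,460,45,100)),('red3',60,140,(320,390,10,70))]:
        q=rect(P,lo,hi,b); print(n,nm,[np.round(x,1) for x in q[0]],q[1],q[2])
# faces
P=pts(np.load('side0.npz'));F=np.load('side0.npz')['frame']
for n in('side','top'):
    d=np.load(n+'0.npz');P=pts(d);F=d['frame'].astype(int)
    m=(F.max(2)<50)&(P[...,0]>540)&(P[...,0]<680)&(P[...,1]>100)&(P[...,1]<260)&(P[...,2]>60)&(P[...,2]<200)
    k,l,s,c=cv2.connectedComponentsWithStats(m.astype(np.uint8))
    for i in range(1,k):
        if s[i,4]>8:
            Q=P[l==i];print(n,s[i],Q.mean(0).round(),Q[Q[:,2].argsort()[-6:]].mean(0).round())
            if s[i,4]>20:
              print(Q[::max(1,len(Q)//25)].round().astype(int).tolist())
E
```

```text
side hood [array([639.6, 169.8]), array([153.1,  81.1]), np.float64(86.7)] [636.5 177.9 255.3] 993
side feeder [array([ 643.9, -110.8]), array([106.5,  76.9]), np.float64(89.1)] [ 639.4 -104.9   94.1] 427
side stand [array([443.7, -12.8]), array([59.9, 66.5]), np.float64(24.8)] [439.4  -5.6  76. ] 241
side drift [array([442.2, -11.1]), array([20., 19.]), np.float64(31.4)] [441.7  -8.5 116.3] 79
side tin [array([685.2,   8.9]), array([32.8, 53.2]), np.float64(60.4)] [685.6  10.7  26. ] 80
side red1 [array([ 498.4, -111.7]), array([31.9, 25.3]), np.float64(24.1)] [ 498.6 -112.1   86.1] 132
side red2 [array([429.4,  79.1]), array([32.6, 29.2]), np.float64(31.9)] [428.8  81.4  84.7] 174
side red3 [array([355.1,  41. ]), array([32.8, 28.2]), np.float64(10.7)] [353.4  42.4  85.8] 177
top hood [array([640.7, 170.9]), array([150. ,  77.6]), np.float64(86.5)] [639.9 170.6 255.9] 1408
top feeder [array([ 643.7, -109.7]), array([100.7,  70.7]), np.float64(88.4)] [ 643.  -109.    94.5] 663
top stand [array([444.3, -11.5]), array([59.8, 60.3]), np.float64(24.4)] [444.  -11.   76.1] 281
top drift 
[... 2374 characters left out ...]
 196, 81], [599, 209, 79], [599, 199, 81], [596, 213, 74], [596, 202, 78], [594, 213, 71], [594, 196, 72]]
top [295 175   8  14  96] [605. 140. 104.] [587. 145. 122.]
[[628, 132, 106], [625, 142, 101], [625, 132, 105], [621, 142, 104], [622, 132, 102], [619, 145, 101], [619, 136, 101], [615, 152, 101], [615, 142, 101], [616, 133, 96], [613, 149, 96], [614, 139, 93], [614, 129, 95], [610, 146, 96], [610, 136, 96], [607, 152, 93], [606, 142, 98], [607, 133, 93], [601, 148, 108], [601, 138, 107], [604, 129, 91], [597, 144, 111], [597, 135, 111], [592, 147, 121], [592, 137, 119], [588, 150, 124], [589, 141, 121], [596, 133, 82], [586, 144, 119], [586, 134, 119], [582, 147, 122], [583, 137, 118]]
```

```bash
cat >> h.py <<'E'
from scipy.spatial.transform import Rotation as Ro
def tool():
    s=r.read_state(); return s,s['eef_pos'],Ro.from_euler('xyz',s['tool_rot'],degrees=True)
def go(p,X=None,Z=None):
    """tool-frame shift (m), rotvec (deg) to TCP p, finger dir X, jaw dir Z (either sign, nearest)"""
    s,e,R=tool(); d=R.inv().apply(np.array(p)-e)/1000
    print('tcp',e.round(1),'shift_tool m',d.round(4),'n50mm',np.linalg.norm(d)/.05,'w',s['width'].__round__(3),'F',s['ft_force'].round(1))
    if X is not None:
        X=np.array(X,float);X/=np.linalg.norm(X)
        for sg in(1,-1):
            z=sg*np.array(Z,float);z-=z@X*X;z/=np.linalg.norm(z)
            T=Ro.from_matrix(np.stack([X,np.cross(z,X),z],1)); w=(R.inv()*T).as_rotvec(degrees=True); print('  rot',w.round(2),'shift in goal frame',(T.inv().apply(np.array(p)-e)/1000).round(4))
E
python3 - <<'E'
from h import *
print(tool()[2].as_matrix().round(3))
go([443,-10.5,200],[0,0,-1],[1,0,0])
E
```

```text
[[-0.     0.942  0.335]
 [ 0.001  0.335 -0.942]
 [-1.     0.    -0.001]]
tcp [ 176.  -494.4  230.8] shift_tool m [ 0.0313  0.4138 -0.3664] n50mm 11.071171422212416 w 0.998 F [-0.7 -0.  -0.2]
  rot [-7.041e+01 -5.000e-02 -5.000e-02] shift in goal frame [0.0308 0.4839 0.267 ]
  rot [ 1.0959e+02 -6.0000e-02  5.0000e-02] shift in goal frame [ 0.0308 -0.4839 -0.267 ]
```

Call:
apply_moves(
  moves=[
    [0,0,0,-8,0,0,0.4],
    [0,0,0,-8,0,0,0.4],
    [0,0,0,-8,0,0,0.4],
    [0,0,0,-8,0,0,0.4],
    [0,0,0,-8,0,0,0.4],
    [0,0,0,-8,0,0,0.4],
    [0,0,0,-8,0,0,0.4],
    [0,0,0,-8,0,0,0.4],
    [0,0,0,-6,0,0,0.4],
    [0,0,0,0,0,0,0.4],
  ],
  force=60,
)

```text
time: 1.1
eef_pos: [175.7, -492.7, 227.3]
tool_rot: [94.3, 89.5, 96.7]
ft_force: [-0.3, 0.2, 1.0]
width: 0.598
```

Call:
apply_moves(
  moves=[
    [0,0.04,0.022,0,0,0,0.4],
    [0,0.04,0.022,0,0,0,0.4],
    [0,0.04,0.022,0,0,0,0.4],
    [0,0.04,0.022,0,0,0,0.4],
    [0,0.04,0.022,0,0,0,0.4],
    [0,0.04,0.022,0,0,0,0.4],
    [0,0.04,0.022,0,0,0,0.4],
    [0,0.04,0.022,0,0,0,0.4],
    [0,0.04,0.022,0,0,0,0.4],
    [0,0.04,0.022,0,0,0,0.4],
    [0,0.04,0.022,0,0,0,0.4],
    [0,0.02,0.011,0,0,0,0.4],
    [0,0,0,0,0,0,0.4],
  ],
)

```text
time: 2.4
eef_pos: [423.9, -7.8, 230.1]
tool_rot: [89.1, 89.4, 88.8]
ft_force: [-0.5, 0.3, -0.3]
width: 0.6
```

```bash
python3 - <<'E'
from h import *
print(r.read_state()['joint_positions'].round(1),r.read_state()['time'])
go([443.5,-10.5,200],[0,0,-1],[1,0,0])
c=shot('wrist','w1.png');P=pts(c)
print(-c['R'].T@c['t'],c['R'][2])
for nm,lo,hi,b in[('stand',70,80,(390,490,-60,40)),('drift',110,140,(400,480,-50,30))]:
    q=rect(P,lo,hi,b); print(nm,[np.round(x,1) for x in q[0]],q[1],q[2])
E
```

```text
[-17.4   5.1 101.9   0.6  73.2 -17.3] 2.4
tcp [423.9  -7.8 230.1] shift_tool m [ 0.0301 -0.0029  0.0196] n50mm 0.7206814464472209 w 0.6 F [-0.5  0.3 -0.3]
  rot [-0.27  0.01 -0.64] shift in goal frame [ 0.0301 -0.0027  0.0196]
  rot [ 1.7973e+02 -1.0100e+00 -2.0000e-02] shift in goal frame [ 0.0301  0.0027 -0.0196]
[424.99483759  62.71228619 372.55914426] [-2.33324660e-05 -2.74733042e-01 -9.61520543e-01]
stand [array([444.6, -13. ]), array([60.1, 60.5]), np.float64(24.5)] [443.9  -9.6  74.4] 3549
drift [array([444.5, -12.5]), array([20.1, 19.3]), np.float64(32.9)] [444.2 -11.1 123.3] 646
```

Call:
apply_moves(
  moves=[
    [0,-0.004,0.02,0,0,-0.6,0.4],
    [0,0,0,0,0,0,0.4],
    [0.03,0,0,0,0,0,0.4],
    [0.03,0,0,0,0,0,0.4],
    [0.03,0,0,0,0,0,0.4],
    [0,0,0,0,0,0,0.4],
  ],
)

```text
time: 3.05
eef_pos: [440.6, -17.8, 138.0]
tool_rot: [-117.6, 90.0, -118.7]
ft_force: [0.7, 0.7, 0.6]
width: 0.601
```

```bash
python3 - <<'E'
from h import *
go([444.5,-12,87],[0,0,-1],[1,0,0])
c=shot('wrist','w2.png')
E
```

```text
tcp [440.6 -17.8 138. ] shift_tool m [0.051  0.0059 0.0038] n50mm 1.0293416024123443 w 0.601 F [0.7 0.7 0.6]
  rot [-1.12 -0.02  0.03] shift in goal frame [0.051  0.0058 0.0039]
  rot [1.7888e+02 5.0000e-02 3.0000e-02] shift in goal frame [ 0.051  -0.0058 -0.0039]
```

View pics/w2.png

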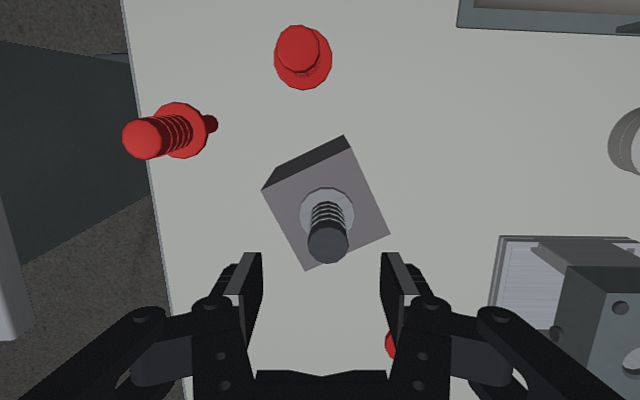

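Call:
apply_moves(
  moves=[
    [0,0.006,0.004,0,0,0,0.4],
    [0,0.001,0,0,0,0,0.4],
    [0.02,0,0,0,0,0,0.4],
    [0.02,0,0,0,0,0,0.4],
    [0.01,0,0,0,0,0,0.4],
    [0,0,0,0,0,0,0.4],
  ],
)

```text
time: 3.7
eef_pos: [450.5, -12.3, 96.4]
tool_rot: [-17.5, 89.0, -18.7]
ft_force: [0.4, -1.0, 1.0]
width: 0.598
```

```bash
python3 - <<'E'
from h import *
go([444.5,-12,87],[0,0,-1],[1,0,0])
E
```

```text
tcp [450.5 -12.3  96.4] shift_tool m [ 0.0093  0.0002 -0.0062] n50mm 0.2242889148813102 w 0.598 F [ 0.4 -1.   1. ]
  rot [-1.22  0.95  0.31] shift in goal frame [ 0.0094  0.0003 -0.006 ]
  rot [178.77   0.48  -1.48] shift in goal frame [ 0.0094 -0.0003  0.006 ]
```

Call:
apply_moves(
  moves=[
    [0.005,0,-0.006,-1,1,0,0.4],
    [0.004,0,0,0,0,0,0.4],
    [0,0,0,0,0,0,0.4],
  ],
)

```text
time: 4.0
eef_pos: [445.2, -12.4, 88.8]
tool_rot: [-83.5, 89.6, -83.6]
ft_force: [0.0, 0.6, 0.2]
width: 0.602
```

```bash
python3 - <<'E'
from h import *
go([444.5,-12,87],[0,0,-1],[1,0,0])
E
```

```text
tcp [445.2 -12.4  88.8] shift_tool m [ 0.0018  0.0004 -0.0007] n50mm 0.04021922110958715 w 0.602 F [0.  0.6 0.2]
  rot [-0.12  0.04  0.37] shift in goal frame [ 0.0018  0.0004 -0.0007]
  rot [ 1.7988e+02  5.8000e-01 -6.0000e-02] shift in goal frame [ 0.0018 -0.0004  0.0007]
```

Call:
apply_moves(
  moves=[
    [0,0,0,0,0,0,1],
    [0,0,0,0,0,0,1],
    [0,0,0,0,0,0,1],
    [0,0,0,0,0,0,1],
    [0,0,0,0,0,0,1],
    [0,0,0,0,0,0,1],
  ],
  force=80,
)

```text
time: 4.6
eef_pos: [445.6, -12.5, 89.6]
tool_rot: [-72.7, 89.6, -72.8]
ft_force: [-0.1, -0.1, 0.1]
width: 0.213
```

```bash
python3 - <<'E'
from h import *
go([444.5,-12,87],[0,0,-1],[1,0,0])
E
```

```text
tcp [445.6 -12.5  89.6] shift_tool m [ 0.0026  0.0005 -0.0011] n50mm 0.05790781775610565 w 0.213 F [-0.1 -0.1  0.1]
  rot [-0.13  0.12  0.39] shift in goal frame [ 0.0026  0.0005 -0.0011]
  rot [179.87   0.61  -0.19] shift in goal frame [ 0.0026 -0.0005  0.0011]
```

Call:
apply_moves(
  moves=[
    [-0.02,0,0,0,0,0,1],
    [-0.03,0,0,0,0,0,1],
    [-0.04,0,0,0,0,0,1],
    [-0.03,0,0,0,0,0,1],
    [-0.01,0,0,0,0,0,1],
    [0,0,0,0,0,0,1],
  ],
)

```text
time: 5.2
eef_pos: [444.0, -11.3, 222.1]
tool_rot: [-124.7, 89.6, -124.9]
ft_force: [0.5, 0.8, -2.0]
width: 0.212
```

```bash
python3 - <<'E'
from h import *
go([643.8,-60,205],[0,0,-1],[1,0,0])
E
```

```text
tcp [444.  -11.3 222.1] shift_tool m [ 0.0167 -0.0482  0.2   ] n50mm 4.128108926836852 w 0.212 F [ 0.5  0.8 -2. ]
  rot [-0.14 -0.2   0.29] shift in goal frame [ 0.0171 -0.0487  0.1998]
  rot [179.86   0.45   0.32] shift in goal frame [ 0.0171  0.0487 -0.1998]
```

Call:
apply_moves(
  moves=[
    [0,-0.008,0.033,0,0,0,1],
    [0,-0.008,0.033,0,0,0,1],
    [0,-0.008,0.033,0,0,0,1],
    [0,-0.008,0.033,0,0,0,1],
    [0,-0.008,0.033,0,0,0,1],
    [0,-0.008,0.03,0,0,0,1],
    [0,0,0,0,0,0,1],
    [0,0,0,0,0,0,1],
  ],
)

```text
time: 6.0
eef_pos: [641.4, -60.5, 200.6]
tool_rot: [176.5, 88.4, 176.4]
ft_force: [0.2, 0.1, -2.4]
width: 0.214
```

```bash
python3 - <<'E'
from h import *
go([643.8,-110,195],[0,0,-1],[1,0,0])
c=shot('wrist','w3.png');P=pts(c)
np.savez('w3',**c)
q=rect(P,88,100,(590,720,-180,-40));print([np.round(x,1) for x in q[0]],q[1],q[2])
q=rect(P,125,170,(590,720,-100,-20));print('drift',[np.round(x,1) for x in q[0]],q[1],q[2])
E
```

```text
tcp [641.4 -60.5 200.6] shift_tool m [ 0.0054 -0.0495  0.0026] n50mm 0.9979148182183972 w 0.214 F [ 0.2  0.1 -2.4]
  rot [-0.16 -1.59 -0.1 ] shift in goal frame [ 0.0056 -0.0495  0.0024]
  rot [ 1.7982e+02 -1.6000e-01  2.4900e+00] shift in goal frame [ 0.0056  0.0495 -0.0024]
[array([645. , -84.4]), array([46.7, 70.3]), np.float64(87.8)] [649.3 -76.5  93.1] 3053
drift [array([640. , -56.6]), array([13.7,  6.9]), np.float64(0.6)] [640.4 -54.9 144. ] 332
```

View pics/w3.png

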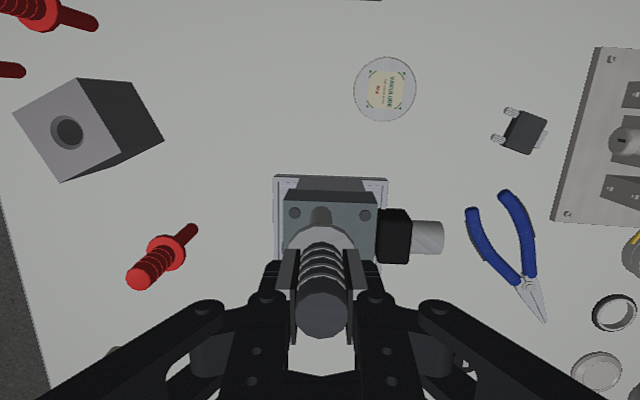

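Call:
apply_moves(
  moves=[
    [0,-0.025,0.0015,0,-1.5,0,1],
    [0,-0.025,0.0015,0,0,0,1],
    [0,0,0,0,0,0,1],
    [0,0,0,0,0,0,1],
  ],
)

```text
time: 6.45
eef_pos: [641.2, -109.9, 198.1]
tool_rot: [146.4, 89.6, 146.3]
ft_force: [0.2, 0.4, -1.6]
width: 0.211
```

```bash
python3 - <<'E'
from h import *
go([644.8,-110.7,175],[0,0,-1],[1,0,0])
c=shot('side');P=pts(c)
q=rect(P,125,155,(600,700,-160,-60));print('rod',[np.round(x,1) for x in q[0]],q[1],q[2])
q=rect(P,88,100,(560,720,-180,-30));print('blk',[np.round(x,1) for x in q[0]],q[1],q[2])
cv2.imwrite('pics/s1.png',cv2.resize(c['frame'][110:230,270:390],None,fx=5,fy=5,interpolation=cv2.INTER_CUBIC)[:,:,::-1])
E
```

```text
tcp [ 641.2 -109.9  198.1] shift_tool m [ 0.0231 -0.0009  0.0038] n50mm 0.46755662334885273 w 0.211 F [ 0.2  0.4 -1.6]
  rot [-0.07 -0.3  -0.2 ] shift in goal frame [ 0.0231 -0.0008  0.0036]
  rot [179.92  -0.32   0.48] shift in goal frame [ 0.0231  0.0008 -0.0036]
rod [array([ 637. , -104.2]), array([ 9.8, 11.8]), np.float64(28.8)] [ 637.4 -105.   140.8] 32
blk [array([ 642.7, -109.2]), array([107.4,  72.8]), np.float64(88.1)] [ 639.9 -105.5   94.2] 400
```

View pics/s1.png

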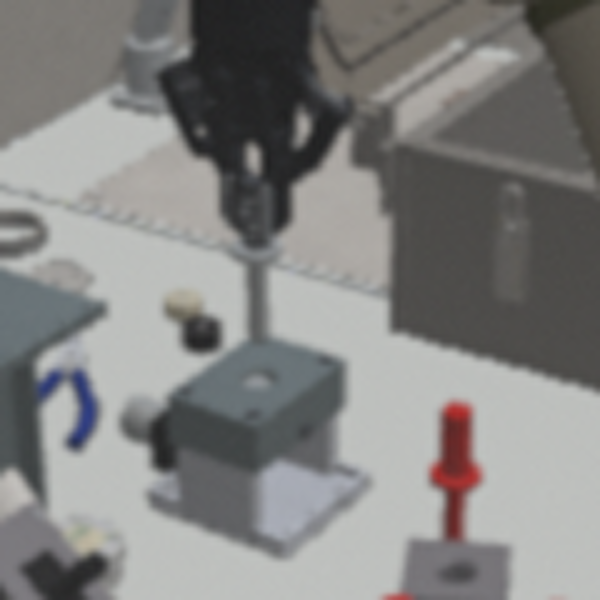

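```bash
cat >> h.py <<'E'
def ray(c,u,v,z):
    d=c['R'].T@np.linalg.inv(c['K'])@[u,v,1]; o=-c['R'].T@c['t']; return o+d*(z-o[2])/d[2]
E
python3 - <<'E'
from h import *
print(ray(np.load('side0.npz'),321.5,186.1,93.5),ray(np.load('top0.npz'),375.4,172.7,93.5))
print('stand hole',ray(np.load('w3.npz'),67,133,75))
E
```

```text
[ 640.50731637 -108.58726773   93.5       ] [ 640.85999898 -109.76995785   93.5       ]
stand hole [446.18028189 -13.36974978  75.        ]
```

Call:
apply_moves(
  moves=[
    [0,0.01,-0.035,0,0,0,1],
    [0,0.01,-0.035,0,0,0,1],
    [0,0,0,0,0,0,1],
    [0,0,0,0,0,0,1],
  ],
)

```text
time: 6.9
eef_pos: [567.1, -85.5, 196.6]
tool_rot: [149.9, 89.4, 150.0]
ft_force: [0.1, 0.2, -0.8]
width: 0.215
```

```bash
python3 - <<'E'
from h import *
go([641,-110,175],[0,0,-1],[1,0,0])
c=shot('wrist');P=pts(c);np.savez('w4',**c)
q=rect(P,88,100,(590,720,-180,-40));print([np.round(x,1) for x in q[0]],q[1],q[2])
K=c['K'];p=K@(c['R']@np.array([642,-109.5,93])+c['t']);u,v=(p[:2]/p[2]).astype(int);print(u,v)
s=c['frame'][max(v-60,0):v+60,u-80:u+80];cv2.imwrite('pics/w4.png',cv2.resize(s,None,fx=5,fy=5)[:,:,::-1])
E
```

```text
tcp [567.1 -85.5 196.6] shift_tool m [ 0.0209 -0.0247  0.074 ] n50mm 1.6152745638927848 w 0.215 F [ 0.1  0.2 -0.8]
  rot [ 0.11 -0.48 -0.28] shift in goal frame [ 0.0216 -0.0245  0.0739]
  rot [-179.89    0.43   -0.75] shift in goal frame [ 0.0216  0.0245 -0.0739]
[array([ 644.2, -111.7]), array([101.2,  70.9]), np.float64(88.0)] [ 644.5 -107.4   93. ] 11762
421 233
```

View pics/w4.png

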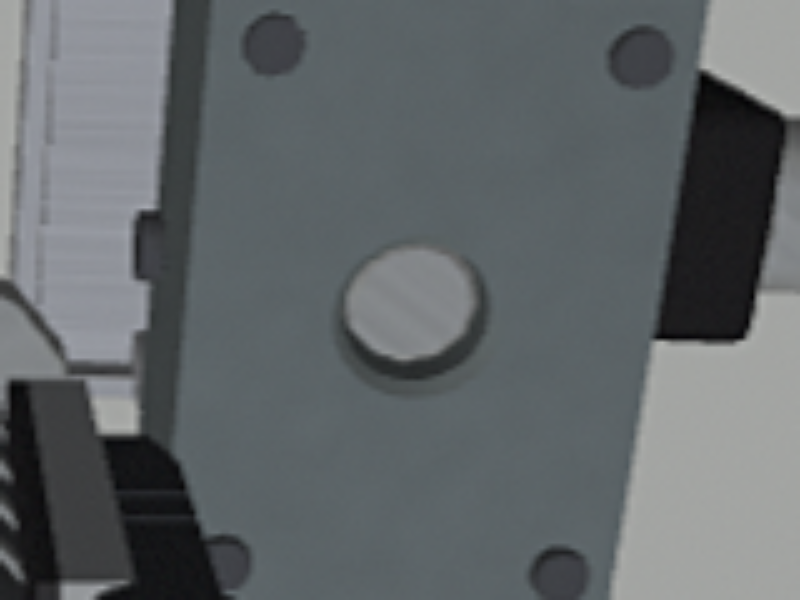

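```bash
python3 - <<'E'
from h import *
print(ray(np.load('w4.npz'),423.6,235.8,94))
E
```

```text
[ 643.38890248 -111.003048     94.        ]
```

Call:
apply_moves(
  moves=[
    [0,-0.0125,0.037,0,-0.3,-0.2,1],
    [0,-0.0125,0.037,0,0,0,1],
    [0,0,0,0,0,0,1],
    [0,0,0,0,0,0,1],
  ],
)

```text
time: 7.35
eef_pos: [644.7, -109.7, 194.3]
tool_rot: [155.2, 89.7, 155.5]
ft_force: [0.1, -0.0, -1.3]
width: 0.217
```

```bash
python3 - <<'E'
from h import *
go([642.3,-110.4,170],[0,0,-1],[1,0,0])
E
```

```text
tcp [ 644.7 -109.7  194.3] shift_tool m [ 0.0243 -0.0007 -0.0023] n50mm 0.4882225836377023 w 0.217 F [ 0.1 -0.  -1.3]
  rot [ 0.22 -0.27 -0.12] shift in goal frame [ 0.0243 -0.0007 -0.0024]
  rot [-179.78    0.19   -0.42] shift in goal frame [0.0243 0.0007 0.0024]
```

Call:
apply_moves(
  moves=[
    [0.01,-0.0007,-0.0024,0,0,0,1],
    [0.012,0,0,0,0,0,1],
    [0,0,0,0,0,0,1],
    [0,0,0,0,0,0,1],
  ],
)

```text
time: 7.75
eef_pos: [640.7, -109.4, 170.4]
tool_rot: [155.7, 89.6, 156.0]
ft_force: [0.3, 0.8, -1.6]
width: 0.214
```

```bash
python3 - <<'E'
from h import *
go([642.3,-110.4,160],[0,0,-1],[1,0,0])
E
```

```text
tcp [ 640.7 -109.4  170.4] shift_tool m [ 0.0103 -0.001   0.0017] n50mm 0.2104303209184521 w 0.214 F [ 0.3  0.8 -1.6]
  rot [ 0.26 -0.32 -0.14] shift in goal frame [ 0.0104 -0.001   0.0016]
  rot [-179.74    0.23   -0.51] shift in goal frame [ 0.0104  0.001  -0.0016]
```

Call:
apply_moves(
  moves=[
    [0.003,-0.0006,0.001,0,0,0,1],
    [0.005,0,0,0,0,0,1],
    [0.005,0,0,0,0,0,1],
    [0,0,0,0,0,0,1],
  ],
)

```text
time: 8.15
eef_pos: [642.6, -110.7, 161.7]
tool_rot: [-47.0, 89.9, -46.7]
ft_force: [0.5, -0.4, -2.6]
width: 0.213
```

```bash
python3 - <<'E'
from h import *
go([642.3,-110.4,108.6],[0,0,-1],[1,0,0])
E
```

```text
tcp [ 642.6 -110.7  161.7] shift_tool m [ 0.0531  0.0004 -0.0003] n50mm 1.0616207208771622 w 0.213 F [ 0.5 -0.4 -2.6]
  rot [0.26 0.05 0.05] shift in goal frame [ 0.0531  0.0003 -0.0003]
  rot [-1.7974e+02 -8.0000e-02  8.0000e-02] shift in goal frame [ 0.0531 -0.0003  0.0003]
```

Call:
apply_moves(
  moves=[
    [0.008,0,0,0,0,0,1],
    [0.008,0,0,0,0,0,1],
    [0.008,0,0,0,0,0,1],
    [0.008,0,0,0,0,0,1],
  ],
)

```text
time: 8.55
eef_pos: [647.0, -112.5, 144.2]
tool_rot: [-23.9, 88.6, -23.6]
ft_force: [-9.6, 2.4, 22.5]
width: 0.215
```

```bash
python3 - <<'E'
from h import *
go([642.3,-110.4,108.6],[0,0,-1],[1,0,0])
E
```

```text
tcp [ 647.  -112.5  144.2] shift_tool m [ 0.0355  0.0025 -0.0055] n50mm 0.719733463456095 w 0.215 F [-9.6  2.4 22.5]
  rot [0.29 1.24 0.55] shift in goal frame [ 0.0356  0.0021 -0.0047]
  rot [-179.7    -0.86    1.94] shift in goal frame [ 0.0356 -0.0021  0.0047]
```

Call:
apply_moves(
  moves=[
    [0.004,0.002,-0.004,0,1,0.5,1],
    [0.008,0,-0.001,0,0.2,0,1],
    [0.008,0,0,0,0,0,1],
  ],
)

```text
time: 8.85
eef_pos: [644.3, -111.4, 127.0]
tool_rot: [-24.2, 89.4, -23.9]
ft_force: [0.3, 0.5, -1.8]
width: 0.213
```

```bash
python3 - <<'E'
from h import *
go([642.3,-110.4,108.6],[0,0,-1],[1,0,0])
E
```

```text
tcp [ 644.3 -111.4  127. ] shift_tool m [ 0.0184  0.001  -0.0021] n50mm 0.37018960333614004 w 0.213 F [ 0.3  0.5 -1.8]
  rot [0.29 0.54 0.24] shift in goal frame [ 0.0184  0.001  -0.002 ]
  rot [-179.7    -0.38    0.85] shift in goal frame [ 0.0184 -0.001   0.002 ]
```

Call:
apply_moves(
  moves=[
    [0.005,0.001,-0.0015,0,0.5,0.2,1],
    [0.006,0,0,0,0,0,1],
    [0.005,0,0,0,0,0,1],
    [0,0,0,0,0,0,1],
  ],
)

```text
time: 9.25
eef_pos: [642.4, -110.0, 108.7]
tool_rot: [163.0, 89.9, 163.3]
ft_force: [-2.4, -0.4, 5.4]
width: 0.212
```

```bash
python3 - <<'E'
from h import *
go([642.3,-110.4,108.6],[0,0,-1],[1,0,0])
c=shot('side');P=pts(c)
cv2.imwrite('pics/s2.png',cv2.resize(c['frame'][130:230,270:390],None,fx=6,fy=6,interpolation=cv2.INTER_CUBIC)[:,:,::-1])
E
```

```text
tcp [ 642.4 -110.   108.7] shift_tool m [ 0.0001 -0.0004 -0.0002] n50mm 0.00917933496451778 w 0.212 F [-2.4 -0.4  5.4]
  rot [ 0.29 -0.07 -0.02] shift in goal frame [ 0.0001 -0.0004 -0.0001]
  rot [-1.7971e+02  3.0000e-02 -1.1000e-01] shift in goal frame [0.0001 0.0004 0.0001]
```

View pics/s2.png

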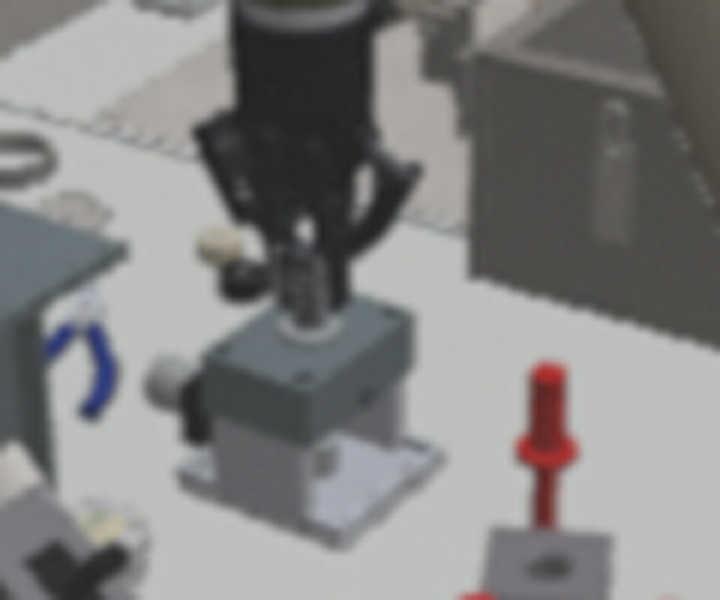

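Call:
apply_moves(
  moves=[
    [0,0,0,0,0,0,1],
    [-0.01,0,0,0,0,0,1],
    [-0.02,0,0,0,0,0,1],
    [-0.02,0,0,0,0,0,1],
    [-0.02,0,0,0,0,0,1],
    [-0.02,0,0,0,0,0,1],
    [-0.015,0,0,0,0,0,1],
    [0,0,0,0,0,0,1],
  ],
)

```text
time: 10.1
eef_pos: [642.1, -109.7, 217.1]
tool_rot: [152.8, 89.7, 153.1]
ft_force: [0.9, -0.6, -1.3]
width: 0.209
```

```bash
python3 - <<'E'
from h import *
go([445.3,-12.5,210],[0,0,-1],[1,0,0])
E
```

```text
tcp [ 642.1 -109.7  217.1] shift_tool m [ 0.0082  0.0982 -0.1962] n50mm 4.391155515906342 w 0.209 F [ 0.9 -0.6 -1.3]
  rot [ 0.29 -0.23 -0.12] shift in goal frame [ 0.0071  0.0972 -0.1968]
  rot [-179.71    0.19   -0.37] shift in goal frame [ 0.0071 -0.0972  0.1968]
```

Call:
apply_moves(
  moves=[
    [0,0.016,-0.032,0,0,0,1],
    [0,0.016,-0.032,0,0,0,1],
    [0,0.016,-0.032,0,0,0,1],
    [0,0.016,-0.032,0,0,0,1],
    [0,0.016,-0.032,0,0,0,1],
    [0,0.014,-0.03,0,0,0,1],
    [0,0,0,0,0,0,1],
    [0,0,0,0,0,0,1],
  ],
)

```text
time: 10.9
eef_pos: [440.7, -12.6, 210.9]
tool_rot: [160.1, 89.1, 160.4]
ft_force: [-0.1, -0.0, -1.7]
width: 0.213
```

```bash
python3 - <<'E'
from h import *
go([445.3,-12.5,160],[0,0,-1],[1,0,0])
c=shot('side');np.savez('s3',**c)
P=pts(c)
q=rect(P,150,195,(400,490,-60,40));print('rod',[np.round(x,1) for x in q[0]],q[1],q[2])
s=c['frame'][200:240,340:390];m=cv2.resize(s,None,fx=12,fy=12,interpolation=cv2.INTER_CUBIC)
cv2.imwrite('pics/s3.png',m[:,:,::-1])
# dark hole centroid on stand top
g=c['frame'].astype(int).sum(2);b=(g<260)&(abs(P[...,2]-70)<40)&(abs(P[...,0]-444)<18)&(abs(P[...,1]+12)<18)
v,u=np.nonzero(b);print(len(u),u.mean(),v.mean(), ray(c,u.mean(),v.mean(),70))
E
```

```text
tcp [440.7 -12.6 210.9] shift_tool m [ 0.0509 -0.0002  0.0053] n50mm 1.0229894043008243 w 0.213 F [-0.1 -0.  -1.7]
  rot [ 0.24 -0.83 -0.3 ] shift in goal frame [0.0509 0.0001 0.0046]
  rot [-179.75    0.47   -1.3 ] shift in goal frame [ 0.0509 -0.0001 -0.0046]
rod [array([438.2,  -8.2]), array([12.5,  9.1]), np.float64(24.0)] [438.1  -8.2 170.5] 65
13 361.84615384615387 224.69230769230768 [443.49741636 -18.07229877  70.        ]
```

Call:
apply_moves(
  moves=[
    [0.01,0,0.003,0,-0.6,-0.2,1],
    [0.015,0,0,0,0,0,1],
    [0.012,0,0,0,0,0,1],
    [0,0,0,0,0,0,1],
  ],
)

```text
time: 11.35
eef_pos: [446.3, -14.2, 171.6]
tool_rot: [157.9, 89.7, 158.0]
ft_force: [0.3, -0.4, -2.3]
width: 0.215
```

```bash
python3 - <<'E'
from h import *
go([445.3,-12.5,140],[0,0,-1],[1,0,0])
E
```

```text
tcp [446.3 -14.2 171.6] shift_tool m [ 0.0316  0.0017 -0.0009] n50mm 0.6324631078864591 w 0.215 F [ 0.3 -0.4 -2.3]
  rot [ 0.15 -0.25 -0.1 ] shift in goal frame [ 0.0316  0.0017 -0.001 ]
  rot [-1.7984e+02  1.6000e-01 -3.9000e-01] shift in goal frame [ 0.0316 -0.0017  0.001 ]
```

View pics/s3.png

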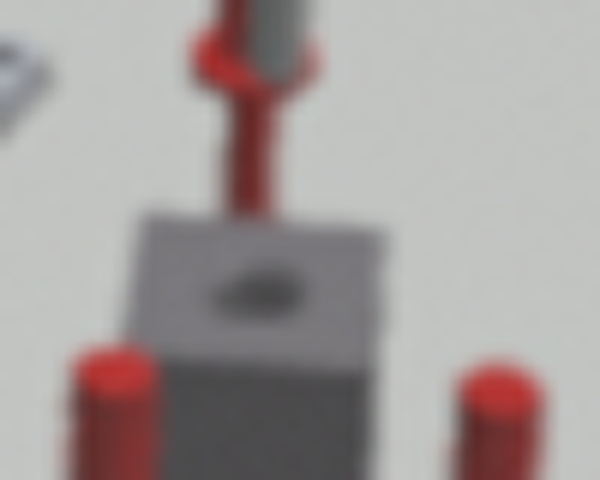

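Call:
apply_moves(
  moves=[
    [0.006,0.0012,-0.0007,0,-0.2,-0.1,1],
    [0.008,0,0,0,0,0,1],
    [0.006,0,0,0,0,0,1],
    [0,0,0,0,0,0,1],
  ],
)

```text
time: 11.75
eef_pos: [446.8, -13.7, 150.4]
tool_rot: [-67.3, 90.0, -67.2]
ft_force: [0.1, -0.1, -1.5]
width: 0.211
```

```bash
python3 - <<'E'
from h import *
go([445.2,-12.4,90],[0,0,-1],[1,0,0])
E
```

```text
tcp [446.8 -13.7 150.4] shift_tool m [ 0.0604  0.0013 -0.0016] n50mm 1.2092172229690226 w 0.211 F [ 0.1 -0.1 -1.5]
  rot [0.12 0.01 0.03] shift in goal frame [ 0.0604  0.0013 -0.0016]
  rot [-1.7988e+02 -4.0000e-02  2.0000e-02] shift in goal frame [ 0.0604 -0.0013  0.0016]
```

Tip is just at the mouth. Align and feed in gently.

Call:
apply_moves(
  moves=[
    [0,0.0012,-0.0015,0,0,0,1],
    [0.004,0,0,0,0,0,1],
    [0.005,0,0,0,0,0,1],
    [0.005,0,0,0,0,0,1],
    [0,0,0,0,0,0,1],
  ],
)

```text
time: 12.25
eef_pos: [445.5, -12.4, 135.8]
tool_rot: [-27.3, 89.9, -27.2]
ft_force: [0.5, 0.6, -1.8]
width: 0.212
```

```bash
python3 - <<'E'
from h import *
go([445.2,-12.4,90],[0,0,-1],[1,0,0])
E
```

```text
tcp [445.5 -12.4 135.8] shift_tool m [ 0.0458  0.     -0.0004] n50mm 0.9159990080234287 w 0.212 F [ 0.5  0.6 -1.8]
  rot [0.13 0.08 0.04] shift in goal frame [ 0.0458 -0.     -0.0003]
  rot [-1.7987e+02 -6.0000e-02  1.2000e-01] shift in goal frame [0.0458 0.     0.0003]
```

Tip ~14 mm into the hole with no contact force.

Call:
apply_moves(
  moves=[
    [0.008,0,0,0,0,0,1],
    [0.009,0,0,0,0,0,1],
    [0.009,0,0,0,0,0,1],
    [0.007,0,0,0,0,0,1],
    [0.004,0,0,0,0,0,1],
    [0,0,0,0,0,0,1],
  ],
)

```text
time: 12.85
eef_pos: [445.3, -12.4, 94.9]
tool_rot: [-63.5, 90.0, -63.3]
ft_force: [0.4, 0.4, -1.5]
width: 0.213
```

```bash
python3 - <<'E'
from h import *
go([445.2,-12.4,89.7],[0,0,-1],[1,0,0])
E
```

```text
tcp [445.3 -12.4  94.9] shift_tool m [ 0.0052  0.     -0.0001] n50mm 0.10421257501777023 w 0.213 F [ 0.4  0.4 -1.5]
  rot [0.12 0.01 0.03] shift in goal frame [ 0.0052  0.     -0.0001]
  rot [-1.7988e+02 -4.0000e-02  2.0000e-02] shift in goal frame [ 0.0052 -0.      0.0001]
```

Call:
apply_moves(
  moves=[
    [0.004,0,0,0,0,0,1],
    [0.002,0,0,0,0,0,1],
    [0,0,0,0,0,0,1],
    [0,0,0,0,0,0,0.4],
    [0,0,0,0,0,0,0.4],
    [0,0,0,0,0,0,0.4],
    [0,0,0,0,0,0,0.4],
  ],
)

```text
time: 13.55
eef_pos: [446.4, -12.6, 90.3]
tool_rot: [-21.0, 89.8, -20.8]
ft_force: [0.1, -0.3, 0.1]
width: 0.6
```

```bash
python3 - <<'E'
from h import *
go([445.2,-12.4,89.7],[0,0,-1],[1,0,0])
E
```

```text
tcp [446.4 -12.6  90.3] shift_tool m [ 0.0006  0.0002 -0.0012] n50mm 0.027356571853924504 w 0.6 F [ 0.1 -0.3  0.1]
  rot [0.13 0.2  0.08] shift in goal frame [ 0.0006  0.0002 -0.0012]
  rot [-1.7987e+02 -1.2000e-01  3.2000e-01] shift in goal frame [ 0.0006 -0.0002  0.0012]
```

Call:
apply_moves(
  moves=[
    [-0.02,0,0,0,0,0,0.4],
    [-0.04,0,0,0,0,0,0.4],
    [-0.04,0,0,0,0,0,0.4],
    [-0.04,0,0,0,0,0,0.4],
    [0,0,0,0,0,0,0.4],
    [0,0.04,0.008,0,0,0,0.6],
    [0,0.04,0.008,0,0,0,0.68],
    [0,0.04,0.008,0,0,0,0.68],
    [0,0.03,0,0,0,0,0.68],
    [0,0,0,0,0,0,0.68],
  ],
)

```text
time: 14.55
eef_pos: [470.0, 142.0, 233.0]
tool_rot: [-42.1, 89.9, -42.3]
ft_force: [0.5, -0.0, 0.4]
width: 0.324
```

```bash
cat >> h.py <<'E'
ya=np.radians(-3.4);EX=np.array([np.cos(ya),np.sin(ya),0]);EZ=np.array([0,0,1.]);EY=np.cross(EZ,EX)
U=.766*EX+.643*EZ;N=-.643*EX+.766*EZ
PIV=np.array([613.4,139.9,86])
def lev(u,n,y=0): go(PIV+u*U+n*N+y*EY,-N,U); s,e,R=tool(); d=e-PIV; print('  TCP u,y,n:',(d@U).round(1),(d@EY).round(1),(d@N).round(1),'Fu',(s['ft_force']@U).round(1),'t',s['time'],s['joint_positions'].round(0))
E
python3 - <<'E'
from h import *
lev(0,140)
c=shot('wrist');P=pts(c)
q=rect(P,70,80,(390,490,-60,40)); print('stand',[np.round(x,1) for x in q[0]],q[1],q[2])
q=rect(P,115,140,(400,480,-50,30)); print('drift',[np.round(x,1) for x in q[0]],q[1],q[2])
E
```

```text
tcp [470. 142. 233.] shift_tool m [0.0398 0.0034 0.0534] n50mm 1.3346639921353316 w 0.324 F [ 0.5 -0.   0.4]
  rot [  3.15 -39.92  -1.07] shift in goal frame [0.0647 0.0064 0.0152]
  rot [-166.28    1.62  -60.4 ] shift in goal frame [ 0.0647 -0.0064 -0.0152]
  TCP u,y,n: -15.2 -6.4 204.7 Fu 0.7 t 14.55 [ 3. 14. 91. -0. 75.  3.]
stand [array([444.6, -12.8]), array([60.7, 61.6]), np.float64(24.2)] [456.1  -6.2  74.6] 1593
drift [array([446.9,  -7.2]), array([10. , 19.7]), np.float64(82.7)] [447.1  -6.4 122. ] 308
```

Call:
apply_moves(
  moves=[
    [0,0,0,3.1,0,0,0.68],
    [0,0,0,0,-8,0,0.68],
    [0,0,0,0,-8,0,0.68],
    [0,0,0,0,-8,0,0.68],
    [0,0,0,0,-8,0,0.68],
    [0,0,0,0,-8,0,0.68],
    [0,0,0,0,0,0,0.68],
  ],
)

```text
time: 15.3
eef_pos: [469.3, 134.6, 229.1]
tool_rot: [-0.3, 48.7, -3.9]
ft_force: [-0.3, -0.3, -0.4]
width: 0.321
```

```bash
python3 - <<'E'
from h import *
lev(0,90)
c=shot('wrist','w5.png');P=pts(c);np.savez('w5',**c)
F=c['frame'].astype(int)
D=P-PIV; d=np.stack([D@U,D@EY,D@N],-1)
# face plane check and hood
m=(abs(d[...,0])<70)&(d[...,1]>-25)&(d[...,1]<90)&(d[...,2]<60)&(d[...,2]>-20)
for y0 in(0,64):
    k=m&(abs(d[...,1]-y0)<25)
    f=k&(d[...,2]<8)&(abs(d[...,0])>35); print('face n med',np.median(d[...,2][f]),f.sum())
    l=k&(d[...,2]>28)&(F.max(2)<70); Q=d[l]; print('bar',Q.min(0).round(1) if len(Q) else 0,Q.max(0).round(1) if len(Q) else 0,len(Q))
E
```

```text
tcp [469.3 134.6 229.1] shift_tool m [0.1122 0.0145 0.0155] n50mm 2.2836369548695123 w 0.321 F [-0.3 -0.3 -0.4]
  rot [-0.04  1.27  0.32] shift in goal frame [0.1119 0.0139 0.018 ]
  rot [179.94   0.51  -1.99] shift in goal frame [ 0.1119 -0.0139 -0.018 ]
  TCP u,y,n: -18.0 -13.9 201.9 Fu -0.5 t 15.3 [  6.  -3. 120. -17.  22.  22.]
face n med 2.261900197429833 3598
bar [ -8.7 -10.5  31.3] [ 4.7  9.3 44.9] 372
face n med 2.033911696200544 4246
bar [ 6.7 53.5 28.1] [21.8 72.6 41.5] 441
```

View pics/w5.png

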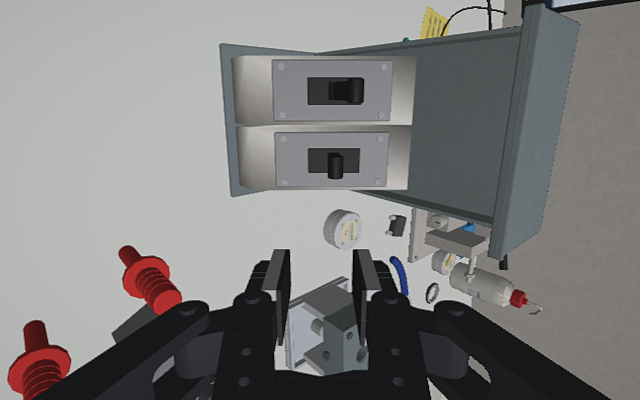

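Call:
apply_moves(
  moves=[
    [0.03,0.007,0.008,0,1.2,0.3,0.68],
    [0.03,0.006,0.007,0,0,0,0.68],
    [0.03,0,0,0,0,0,0.68],
    [0.02,0,0,0,0,0,0.68],
    [0,0,0,0,0,0,0.68],
  ],
)

```text
time: 15.85
eef_pos: [562.7, 137.1, 157.0]
tool_rot: [-0.4, 50.4, -4.4]
ft_force: [-1.1, 0.8, 0.7]
width: 0.323
```

```bash
python3 - <<'E'
from h import *
lev(-2,60)
E
```

```text
tcp [562.7 137.1 157. ] shift_tool m [ 0.0268  0.0061 -0.0088] n50mm 0.5765112072745454 w 0.323 F [-1.1  0.8  0.7]
  rot [-0.35 -0.43  0.62] shift in goal frame [ 0.0268  0.0058 -0.009 ]
  rot [179.64   0.97   0.67] shift in goal frame [ 0.0268 -0.0058  0.009 ]
  TCP u,y,n: 7.0 -5.8 86.8 Fu -0.4 t 15.85 [  5.  16. 111. -23.  15.  29.]
```

Call:
apply_moves(
  moves=[
    [0.01,0.006,-0.006,0,-0.4,0.5,0.68],
    [0.01,0,-0.001,0,0,0,0.68],
    [0,0,0,0,0,0,0.68],
  ],
)

```text
time: 16.15
eef_pos: [573.0, 140.1, 138.6]
tool_rot: [-0.0, 50.1, -4.1]
ft_force: [-0.1, -0.8, 0.3]
width: 0.319
```

```bash
python3 - <<'E'
from h import *
lev(-2,20)
E
```

```text
tcp [573.  140.1 138.6] shift_tool m [ 0.0462  0.0024 -0.0049] n50mm 0.9311107655385026 w 0.319 F [-0.1 -0.8  0.3]
  rot [-0.46 -0.1   0.42] shift in goal frame [ 0.0462  0.0022 -0.0049]
  rot [1.7954e+02 6.6000e-01 1.6000e-01] shift in goal frame [ 0.0462 -0.0022  0.0049]
  TCP u,y,n: 2.9 -2.2 66.3 Fu 0.1 t 16.15 [  5.  18. 111. -28.  12.  34.]
```

Call:
apply_moves(
  moves=[
    [0.004,0.002,-0.004,0,0,0.4,0.68],
    [0.006,0,-0.001,0,0,0,0.68],
    [0,0,0,0,0,0,0.68],
  ],
)

```text
time: 16.45
eef_pos: [576.5, 141.5, 129.0]
tool_rot: [0.4, 50.0, -3.5]
ft_force: [-0.0, -0.3, -0.8]
width: 0.32
```

```bash
python3 - <<'E'
from h import *
lev(-2,20)
E
```

```text
tcp [576.5 141.5 129. ] shift_tool m [ 0.0367  0.0006 -0.0014] n50mm 0.7342550557156604 w 0.32 F [-0.  -0.3 -0.8]
  rot [-0.49 -0.01  0.07] shift in goal frame [ 0.0367  0.0006 -0.0014]
  rot [1.7951e+02 1.0000e-01 1.0000e-02] shift in goal frame [ 0.0367 -0.0006  0.0014]
  TCP u,y,n: -0.6 -0.6 56.7 Fu -0.5 t 16.45 [  5.  20. 111. -30.  11.  36.]
```

Call:
apply_moves(
  moves=[
    [0.008,0,-0.0015,0,0,0,0.68],
    [0.008,0,-0.0005,0,0,0,0.68],
    [0.008,0,-0.0005,0,0,0,0.68],
    [0.006,0,0,0,0,0,0.68],
    [0,0,0,0,0,0,0.68],
  ],
)

```text
time: 16.95
eef_pos: [594.9, 140.3, 105.2]
tool_rot: [0.4, 49.9, -3.5]
ft_force: [0.7, -0.3, -0.1]
width: 0.321
```

```bash
python3 - <<'E'
from h import *
lev(-26,21)
E
```

```text
tcp [594.9 140.3 105.2] shift_tool m [ 0.0055  0.0005 -0.0242] n50mm 0.4959512675565024 w 0.321 F [ 0.7 -0.3 -0.1]
  rot [-0.48  0.1   0.09] shift in goal frame [ 0.0056  0.0007 -0.0241]
  rot [ 1.7952e+02  1.5000e-01 -1.5000e-01] shift in goal frame [ 0.0056 -0.0007  0.0241]
  TCP u,y,n: -1.9 -0.7 26.6 Fu 0.5 t 16.95 [  4.  24. 109. -38.   8.  44.]
```

Call:
apply_moves(
  moves=[
    [0.004,0,0,0,0,0,0.68],
    [0,0,-0.005,0,0,0,0.68],
    [0,0,-0.006,0,0,0,0.68],
    [0,0,-0.006,0,0,0,0.68],
    [0,0,0,0,0,0,0.68],
  ],
)

```text
time: 17.45
eef_pos: [586.2, 141.2, 93.4]
tool_rot: [0.5, 49.6, -3.5]
ft_force: [0.9, 1.1, -0.1]
width: 0.319
```

```bash
python3 - <<'E'
from h import *
lev(-26,21)
E
```

```text
tcp [586.2 141.2  93.4] shift_tool m [ 0.0021  0.0002 -0.0099] n50mm 0.20299930214064016 w 0.319 F [ 0.9  1.1 -0.1]
  rot [-0.5   0.43  0.03] shift in goal frame [ 0.0022  0.0003 -0.0099]
  rot [ 1.795e+02  5.000e-02 -6.700e-01] shift in goal frame [ 0.0022 -0.0003  0.0099]
  TCP u,y,n: -16.1 -0.3 23.2 Fu 0.5 t 17.45 [  5.  25. 111. -53.   7.  60.]
```

Call:
apply_moves(
  moves=[
    [0,0,0,0,3,0,0.68],
    [0,0,0,0,3,0,0.68],
    [0,0,0,0,3,0,0.68],
    [0,0,0,0,0,0,0.68],
  ],
)

```text
time: 17.85
eef_pos: [587.0, 139.4, 94.3]
tool_rot: [-0.0, 56.4, -4.1]
ft_force: [0.5, -0.5, 1.0]
width: 0.318
```

```bash
python3 - <<'E'
from h import *
lev(-28,21)
E
```

```text
tcp [587.  139.4  94.3] shift_tool m [ 0.0037  0.0019 -0.0129] n50mm 0.2710879114924407 w 0.318 F [ 0.5 -0.5  1. ]
  rot [-0.52 -6.46  0.4 ] shift in goal frame [ 0.0023  0.002  -0.0132]
  rot [179.19   0.63  10.11] shift in goal frame [ 0.0023 -0.002   0.0132]
  TCP u,y,n: -14.8 -2.0 23.3 Fu 1.0 t 17.85 [  4.  25. 107. -17.  16.  23.]
```

Call:
apply_moves(
  moves=[
    [0.001,0.0015,-0.005,0,0,0,0.68],
    [0.001,0,-0.006,0,0,0,0.68],
    [0.0005,0,-0.006,0,0,0,0.68],
    [0,0,0,0,0,0,0.68],
  ],
)

```text
time: 18.25
eef_pos: [582.2, 142.4, 90.5]
tool_rot: [0.5, 54.7, -3.5]
ft_force: [0.5, -0.2, -0.9]
width: 0.321
```

```bash
python3 - <<'E'
from h import *
lev(-30,21)
E
```

```text
tcp [582.2 142.4  90.5] shift_tool m [ 0.0033 -0.0007 -0.0087] n50mm 0.18724556380156307 w 0.321 F [ 0.5 -0.2 -0.9]
  rot [-0.6  -4.72  0.09] shift in goal frame [ 0.0026 -0.0006 -0.009 ]
  rot [1.7925e+02 1.4000e-01 7.3900e+00] shift in goal frame [0.0026 0.0006 0.009 ]
  TCP u,y,n: -21.0 0.6 23.6 Fu -0.2 t 18.25 [  5.  25. 109. -22.  13.  29.]
```

Call:
apply_moves(
  moves=[
    [0.001,0,-0.01,0,0.5,0,0.68],
    [0.001,0,-0.01,0,0.5,0,0.68],
    [0.001,0,-0.01,0,0.5,0,0.68],
  ],
)

```text
time: 18.55
eef_pos: [578.7, 145.5, 89.7]
tool_rot: [1.8, 52.8, -2.2]
ft_force: [19.3, -8.1, 20.5]
width: 0.321
```

```bash
python3 - <<'E'
from h import *
lev(-30,21)
E
```

```text
tcp [578.7 145.5  89.7] shift_tool m [ 0.0045 -0.0037 -0.0053] n50mm 0.1576555038051743 w 0.321 F [19.3 -8.1 20.5]
  rot [-0.8  -2.82 -0.73] shift in goal frame [ 0.0043 -0.0035 -0.0056]
  rot [179.14  -1.15   4.41] shift in goal frame [0.0043 0.0035 0.0056]
  TCP u,y,n: -24.4 3.5 25.3 Fu 28.2 t 18.55 [  5.  24. 110. -27.   9.  34.]
```

Call:
apply_moves(
  moves=[
    [0,0,-0.003,0,0,0,0.68],
    [0,-0.003,0.006,0,-1,0,0.68],
    [0,0,0,0,0,0,0.68],
  ],
)

```text
time: 18.85
eef_pos: [582.0, 142.9, 93.8]
tool_rot: [2.0, 51.3, -1.9]
ft_force: [-1.0, -0.1, -0.2]
width: 0.317
```

```bash
cat >> h.py <<'E'
def bars():
    c=shot('wrist');P=pts(c);F=c['frame'].astype(int);D=P-PIV;d=np.stack([D@U,D@EY,D@N],-1)
    for y0 in(0,64):
        Q=d[(abs(d[...,1]-y0)<14)&(d[...,2]>26)&(d[...,2]<52)&(abs(d[...,0])<32)&(F.max(2)<70)]
        if len(Q): print('bar',y0,np.percentile(Q,[2,50,98],axis=0).round(1).tolist(),len(Q))
E
python3 - <<'E'
from h import *
lev(0,21);bars();shot('wrist','w6.png')
E
```

```text
tcp [582.  142.9  93.8] shift_tool m [ 0.0047 -0.0009  0.0192] n50mm 0.39684087853967137 w 0.317 F [-1.  -0.1 -0.2]
  rot [-0.83 -1.32 -0.91] shift in goal frame [ 0.0052 -0.0011  0.0191]
  rot [179.16  -1.42   2.06] shift in goal frame [ 0.0052  0.0011 -0.0191]
  TCP u,y,n: -19.1 1.1 26.2 Fu -0.9 t 18.85 [  4.  24. 111. -31.   7.  38.]
bar 0 [[-24.8, -9.3, 27.0], [-15.3, 4.2, 37.4], [7.7, 11.1, 50.9]] 2487
bar 64 [[6.4, 53.8, 26.7], [12.5, 63.4, 37.7], [20.4, 72.4, 39.9]] 2344
```

View pics/w6.png

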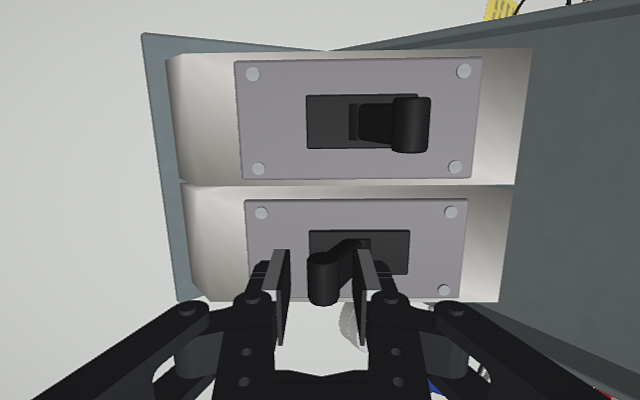

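```bash
python3 - <<'E'
from h import *
c=shot('wrist');P=pts(c);D=P-PIV;d=np.stack([D@U,D@EY,D@N],-1)
for a in((315,258,333,300),(398,100,426,148)):
    Q=d[a[1]:a[3],a[0]:a[2]].reshape(-1,3); 
    A=np.c_[2*Q[:,0],2*Q[:,2],np.ones(len(Q))];s=np.linalg.lstsq(A,Q[:,0]**2+Q[:,2]**2,rcond=None)[0]
    print(np.percentile(Q,[3,50,97],axis=0).round(1).tolist(),'circle',s[:2].round(1),np.sqrt(s[2]+s[0]**2+s[1]**2).round(1))
E
```

```text
[[-21.9, -6.7, 33.6], [-18.3, 2.3, 37.9], [-14.9, 9.3, 39.3]] circle [-14.6 102.1] 64.6
[[9.5, 55.7, 36.3], [13.7, 63.8, 38.4], [18.8, 71.5, 40.0]] circle [  5.8 103.9] 66.2
```

Call:
apply_moves(
  moves=[
    [0.003,0,-0.003,0,3,0,0.68],
    [0.002,0,-0.006,0,3,0,0.68],
    [0.001,0,-0.012,0,0.5,0,0.68],
    [0.001,0,-0.012,0,0.5,0,0.68],
    [0.001,0,-0.012,0,0.5,0,0.68],
  ],
)

```text
time: 19.5
eef_pos: [577.8, 147.6, 90.2]
tool_rot: [3.5, 53.9, -0.2]
ft_force: [20.8, -8.4, 18.6]
width: 0.315
```

```bash
python3 - <<'E'
from h import *
lev(-30,21)
E
```

```text
tcp [577.8 147.6  90.2] shift_tool m [ 0.0055 -0.0058 -0.0046] n50mm 0.18555760830100204 w 0.315 F [20.8 -8.4 18.6]
  rot [-0.95 -3.93 -1.87] shift in goal frame [ 0.0054 -0.0056 -0.0051]
  rot [178.92  -2.92   6.14] shift in goal frame [0.0054 0.0056 0.0051]
  TCP u,y,n: -24.9 5.6 26.4 Fu 28.2 t 19.5 [  4.  24. 110. -15.  10.  22.]
```

Call:
apply_moves(
  moves=[
    [0.001,-0.004,0.008,0,-1,-1,0.68],
    [0.001,-0.002,0.01,0,-1,-0.8,0.68],
    [0.001,0,0.01,0,-1,0,0.68],
    [0,0,0.01,0,-1,0,0.68],
    [0,0,0,0,0,0,0.68],
  ],
)

```text
time: 20.0
eef_pos: [607.7, 139.5, 109.7]
tool_rot: [0.8, 50.1, -3.5]
ft_force: [0.0, -0.6, -0.7]
width: 0.321
```

```bash
python3 - <<'E'
from h import *
lev(26,22)
E
```

```text
tcp [607.7 139.5 109.7] shift_tool m [-0.0003  0.0009  0.0151] n50mm 0.3019289490695798 w 0.321 F [ 0.  -0.6 -0.7]
  rot [-0.88 -0.08  0.03] shift in goal frame [-0.0002  0.0007  0.0151]
  rot [1.7912e+02 5.0000e-02 1.2000e-01] shift in goal frame [-0.0002 -0.0007 -0.0151]
  TCP u,y,n: 10.9 -0.7 21.8 Fu -0.4 t 20.0 [  4.  25. 107. -30.  10.  37.]
```

Call:
apply_moves(
  moves=[
    [0,0,0.008,0,0,0,0.68],
    [0,0,0.01,0,0,0,0.68],
    [0,0,0.01,0,0,0,0.68],
  ],
)

```text
time: 20.3
eef_pos: [615.3, 138.7, 113.7]
tool_rot: [0.3, 52.4, -4.0]
ft_force: [-43.6, 9.0, 4.6]
width: 0.321
```

```bash
python3 - <<'E'
from h import *
lev(26,22)
E
```

```text
tcp [615.3 138.7 113.7] shift_tool m [-0.0024  0.0011  0.0066] n50mm 0.14153874085679788 w 0.321 F [-43.6   9.    4.6]
  rot [-0.75 -2.44  0.38] shift in goal frame [-0.0021  0.001   0.0067]
  rot [179.21   0.6    3.81] shift in goal frame [-0.0021 -0.001  -0.0067]
  TCP u,y,n: 19.3 -1.0 19.9 Fu -30.8 t 20.3 [  4.  25. 104. -21.  14.  27.]
```

Call:
apply_moves(
  moves=[
    [-0.002,0,-0.006,0,-1.2,0,0.68],
    [-0.006,0,-0.003,0,-0.5,0,0.68],
    [0,0,0,0,0,0,0.68],
  ],
)

```text
time: 20.6
eef_pos: [601.1, 140.8, 112.3]
tool_rot: [0.3, 51.0, -3.9]
ft_force: [0.7, -0.2, 0.5]
width: 0.32
```

```bash
python3 - <<'E'
from h import *
lev(14,40)
c=shot('wrist','w7.png');P=pts(c);D=P-PIV;d=np.stack([D@U,D@EY,D@N],-1)
F=c['frame'].astype(int)
for y0 in(0,64):
    l=(F.max(2)<75)&(d[...,2]>36)&(d[...,2]<50)&(abs(d[...,1]-y0)<9)&(abs(d[...,0])<30);v,u=np.nonzero(l)
    Q=d[l];print(y0,np.percentile(Q,[3,50,97],axis=0).round(1).tolist(),len(Q),u.mean(),v.mean())
E
```

```text
tcp [601.1 140.8 112.3] shift_tool m [-0.012  -0.0002  0.0064] n50mm 0.2718796962432371 w 0.32 F [ 0.7 -0.2  0.5]
  rot [-0.69 -0.97  0.32] shift in goal frame [-0.0119 -0.0002  0.0066]
  rot [179.3    0.5    1.52] shift in goal frame [-0.0119  0.0002 -0.0066]
  TCP u,y,n: 7.4 0.2 28.1 Fu 0.8 t 20.6 [  5.  24. 107. -28.  11.  35.]
0 [[-17.9, -8.2, 36.3], [13.1, 2.0, 38.9], [21.4, 8.6, 48.6]] 1639 323.5253203172666 278.59853569249543
64 [[9.3, 55.6, 36.2], [14.7, 64.2, 38.3], [20.0, 72.4, 39.8]] 1543 337.70836033700584 120.98055735580039
```

Call:
apply_moves(
  moves=[
    [-0.015,0,0.002,0,0,0,0.68],
    [-0.03,0,0,0,0,0,0.68],
    [-0.03,0,0,0,0,0,0.68],
    [-0.03,0,0,0,0,0,0.68],
    [0,0,0,0,0,0,0.68],
  ],
)

```text
time: 21.15
eef_pos: [537.2, 145.0, 198.1]
tool_rot: [0.5, 51.0, -3.7]
ft_force: [0.5, 0.8, 0.0]
width: 0.316
```

```bash
python3 - <<'E'
from h import *
lev(5,40)
for n in('wrist','side','top'):
    c=shot(n);np.savez('e_'+n,**c);P=pts(c);D=P-PIV;d=np.stack([D@U,D@EY,D@N],-1)
    F=c['frame'].astype(int)
    for y0 in(0,64):
        l=(F.max(2)<75)&(d[...,2]>30)&(d[...,2]<50)&(abs(d[...,1]-y0)<16)&(abs(d[...,0])<34);v,u=np.nonzero(l)
        Q=d[l]
        if len(Q):print(n,y0,np.percentile(Q,[3,50,97],axis=0).round(1).tolist(),len(Q),u.mean().round(1),v.mean().round(1))
E
```

```text
tcp [537.2 145.  198.1] shift_tool m [ 0.0951 -0.0004 -0.007 ] n50mm 1.906960908530339 w 0.316 F [0.5 0.8 0. ]
  rot [-0.78 -0.97  0.21] shift in goal frame [ 0.095  -0.0006 -0.0086]
  rot [179.22   0.33   1.51] shift in goal frame [0.095  0.0006 0.0086]
  TCP u,y,n: 13.6 0.6 135.0 Fu 0.3 t 21.15 [  6.   9. 112. -17.  21.  24.]
wrist 0 [[7.6, -9.6, 32.3], [14.3, 0.5, 38.0], [20.8, 9.0, 40.0]] 553 323.7 203.7
wrist 64 [[8.3, 54.1, 33.1], [14.6, 63.2, 37.9], [21.1, 72.5, 39.7]] 630 323.2 111.8
side 0 [[7.9, -5.1, 30.8], [14.1, 5.7, 38.4], [19.9, 9.7, 42.1]] 32 282.6 220.2
side 64 [[8.8, 58.2, 33.7], [15.1, 68.2, 39.6], [21.0, 74.1, 44.2]] 35 266.8 230.9
top 0 [[11.7, -9.2, 32.1], [17.9, -0.3, 38.1], [22.0, 9.4, 43.3]] 27 297.9 181.4
top 64 [[9.8, 54.5, 32.1], [18.0, 63.8, 38.1], [22.7, 73.0, 42.6]] 32 277.9 179.9
```

Call:
apply_moves(
  moves=[
    [0,0,-0.012,0,2,0,1],
    [0,0,-0.012,0,2,0,1],
    [0.01,0,-0.01,0,1,0,1],
    [0.02,0,0,0,0,0,1],
    [0.02,0,0,0,0,0,1],
    [0,0,0,0,0,0,1],
  ],
)

```text
time: 21.9
eef_pos: [538.1, 143.8, 122.6]
tool_rot: [0.4, 57.0, -4.0]
ft_force: [-0.4, 0.1, -0.4]
width: 0.001
```

```bash
python3 - <<'E'
from h import *
lev(-22,28)
E
```

```text
tcp [538.1 143.8 122.6] shift_tool m [0.0466 0.0011 0.0181] n50mm 1.0006452848287892 w 0.001 F [-0.4  0.1 -0.4]
  rot [-0.83 -7.05  0.36] shift in goal frame [0.0485 0.0006 0.0122]
  rot [178.83   0.56  11.01] shift in goal frame [ 0.0485 -0.0006 -0.0122]
  TCP u,y,n: -34.2 -0.6 76.5 Fu -0.5 t 21.9 [  5.  17. 112. -16.  18.  23.]
```

Call:
apply_moves(
  moves=[
    [0.012,0.0005,0.003,0,0,0,1],
    [0.015,0,0.003,0,0,0,1],
    [0.012,0,0.002,0,0,0,1],
    [0,0,0,0,0,0,1],
  ],
)

```text
time: 22.3
eef_pos: [565.7, 142.2, 91.4]
tool_rot: [0.3, 57.3, -4.0]
ft_force: [-0.1, -0.1, -0.2]
width: 0.0
```

```bash
python3 - <<'E'
from h import *
lev(-5,28)
E
```

```text
tcp [565.7 142.2  91.4] shift_tool m [0.0032 0.001  0.0287] n50mm 0.5786103119493683 w 0.0 F [-0.1 -0.1 -0.2]
  rot [-0.83 -7.29  0.38] shift in goal frame [0.0068 0.0006 0.0281]
  rot [178.81   0.6   11.38] shift in goal frame [ 0.0068 -0.0006 -0.0281]
  TCP u,y,n: -33.1 -0.6 34.8 Fu -0.3 t 22.3 [  5.  23. 109. -18.  16.  25.]
```

Call:
apply_moves(
  moves=[
    [0.003,0.0005,0.008,0,0,0,1],
    [0.002,0.0005,0.008,0,0,0,1],
    [0,0,0.008,0,0,0,1],
    [0,0,0,0,0,0,1],
  ],
)

```text
time: 22.7
eef_pos: [590.2, 141.7, 102.5]
tool_rot: [0.4, 57.2, -3.9]
ft_force: [-0.6, -0.5, -0.5]
width: 0.002
```

```bash
python3 - <<'E'
from h import *
lev(0,28)
E
```

```text
tcp [590.2 141.7 102.5] shift_tool m [-0.0013 -0.0003  0.0071] n50mm 0.14385154076148646 w 0.002 F [-0.6 -0.5 -0.5]
  rot [-0.82 -7.21  0.35] shift in goal frame [-0.0004 -0.0004  0.0072]
  rot [178.83   0.54  11.27] shift in goal frame [-0.0004  0.0004 -0.0072]
  TCP u,y,n: -7.2 0.4 27.6 Fu -0.7 t 22.7 [  4.  24. 105. -14.  18.  21.]
```

Call:
apply_moves(
  moves=[
    [-0.001,0,0.007,0,0,0,1],
    [-0.001,0,0.008,0,0,0,1],
    [-0.001,0,0.008,0,0,0,1],
  ],
)

```text
time: 23.0
eef_pos: [593.1, 141.1, 104.9]
tool_rot: [-0.3, 59.8, -4.6]
ft_force: [-31.3, 4.7, 1.7]
width: 0.0
```

```bash
python3 - <<'E'
from h import *
lev(0,28)
E
```

```text
tcp [593.1 141.1 104.9] shift_tool m [-0.001  -0.      0.0033] n50mm 0.06907527719119165 w 0.0 F [-31.3   4.7   1.7]
  rot [-0.66 -9.78  0.67] shift in goal frame [-0.0005 -0.      0.0034]
  rot [178.68   1.05  15.29] shift in goal frame [-0.0005  0.     -0.0034]
  TCP u,y,n: -3.4 0.0 27.5 Fu -23.0 t 23.0 [  4.  25. 103. -12.  23.  18.]
```

Call:
apply_moves(
  moves=[
    [0,0,-0.006,0,0,0,1],
    [-0.005,0,-0.01,0,0,0,1],
    [-0.02,0,-0.005,0,0,0,1],
    [-0.04,0,0,0,0,0,1],
    [-0.04,0,0,0,0,0,1],
    [-0.03,0,0,0,0,0,1],
    [0,0,0,0,0,0,1],
    [0,0,0,0,0,0,1],
  ],
)

```text
time: 23.8
eef_pos: [503.3, 148.9, 215.8]
tool_rot: [-0.2, 60.0, -4.4]
ft_force: [0.1, 0.4, -1.5]
width: 0.004
```

```bash
python3 - <<'E'
from h import *
lev(5,140)
for n in('wrist','side','top'):
    c=shot(n);P=pts(c);D=P-PIV;d=np.stack([D@U,D@EY,D@N],-1)
    F=c['frame'].astype(int)
    for y0 in(0,64):
        l=(F.max(2)<75)&(d[...,2]>30)&(d[...,2]<50)&(abs(d[...,1]-y0)<16)&(abs(d[...,0])<34)
        Q=d[l]
        if len(Q):print(n,y0,np.percentile(Q,[3,50,97],axis=0)[:,[0,2]].round(1).tolist(),len(Q))
    for nm,lo,hi,b in[('stand',70,80,(390,490,-60,40)),('drift',100,140,(400,480,-50,30)),('tin',18,34,(640,740,-20,60)),('pin',12,45,(600,690,-150,-70))]:
        try: q=rect(P,lo,hi,b); print(n,nm,[np.round(x,1) for x in q[0]],q[1],q[3][:,2].max().round(1),q[2])
        except Exception: pass
E
```

```text
tcp [503.3 148.9 215.8] shift_tool m [ 0.029  -0.0021  0.0113] n50mm 0.6234713150730145 w 0.004 F [ 0.1  0.4 -1.5]
  rot [-0.6  -9.97  0.57] shift in goal frame [ 0.0305 -0.0025  0.0061]
  rot [178.72   0.89  15.58] shift in goal frame [ 0.0305  0.0025 -0.0061]
  TCP u,y,n: -1.1 2.5 170.5 Fu -0.9 t 23.8 [  6.   6. 109.  -9.  36.  16.]
wrist 0 [[9.5, 31.9], [16.1, 37.3], [22.3, 39.4]] 440
wrist 64 [[8.4, 33.4], [15.1, 37.9], [21.3, 39.8]] 515
wrist stand [array([458.7,   6.2]), array([21. , 11.5]), np.float64(14.3)] [459.2   5.8  74.1] 79.9 243
wrist tin [array([690.6,  18.9]), array([51.6, 52.4]), np.float64(16.9)] [688.8  20.7  24.5] 26.6 1127
side 0 [[8.8, 30.9], [15.2, 38.6], [21.3, 42.0]] 31
side 64 [[8.2, 30.2], [14.8, 39.5], [20.8, 42.7]] 38
side stand [array([443. , -11.2]), array([59.8, 64.6]), np.float64(24.7)] [438.9  -6.   75.6] 79.9 207
side drift [array([444.1, -11.5]), array([17.5, 21.8]), np.float64(29.6)] [442.6  -8.1 117.5] 128.9 73
side tin [array([684.7,   9.5]), array([33.1, 54.6]), np.float64(63.6)] [681.6  13.1  26. ] 30.8 83
side pin [array([ 645.9, -109.9]), array([87.3, 79. ]), np.float64(0.4)] [ 625.4 -113.9   21.1] 39.1 47
top 0 [[11.7, 32.3], [20.7, 38.5], [23.7, 42.8]] 31
top 64 [[10.7, 31.1], [18.0, 37.4], [23.0, 41.6]] 32
top stand [array([444.4, -11.7]), array([59.8, 60.4]), np.float64(24.4)] [443.2 -11.5  75.9] 80.0 257
top drift [array([445.8, -10.1]), array([17.7, 18.3]), np.float64(47.5)] [445.3 -10.4 125. ] 131.8 36
top tin [array([691.2,  19.2]), array([48.7, 52.6]), np.float64(89.7)] [690.9  19.9  26.8] 33.1 184
top pin [array([ 616.9, -115. ]), array([57.8, 64.5]), np.float64(50.0)] [ 612.8 -111.5   14.8] 30.4 14h.py:14: RuntimeWarning: Mean of empty slice.
  return cv2.minAreaRect(Q[:,:2].astype(np.float32)),Q.mean(0).round(1),len(Q),Q
  ret = um.true_divide(
```

```bash
python3 -c "
from plant import r
r.close_job();s=r.read_state();print(s['time'],s['ft_force'])"
```

```text
the job is handed in; nothing more can be done
the job is handed in; nothing more can be done
```

I finished all the steps and handed the job in at about 24 s of the 56 s allowed. The hand-in gives no verdict.

**Pin:** I pushed it out with the drift until the collar sat on the block. The side picture showed the pin lying in the base tray.

**Drift:** It is back in its stand. At release it was as far down as when I first gripped it. The last camera readings put it upright at the hole's centre, with its top at the same height as at the start to within about 1 mm.

**Tripped lever:** It was the right-hand one seen from the robot.
- **Off:** I pushed it down to a hard stop twice, both at the same spot and about 28 N.
- **On:** After the first push up, all three cameras put it level with the other lever or up to 1 mm short, perhaps because my retreat nudged it. I pushed it up again with shut fingers to the stop, at about 23 N. All three cameras then showed it slightly further on than the other lever.

**Other things:** The other lever still reads on and the tin has not moved. I did not measure the vial and tape roll at the end, but the arm never worked near them. The arm was clear of everything at hand-in.

**Checks that disagreed:**
- Readings of the lever positions differed by up to about 5 mm between cameras and from the expected values, so I judged the lever by the stop forces and by comparison with the other lever.
- The estimates of the bore's position differed by about 3 mm, and the drift still went in cleanly.

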